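# Seat the dry-box seal and stow the spares

### The job

Get the dry box ready for the next dive: take the T-handled stylus from its stand and press the seal home by running its tip along the groove in the upturned lid, from the green dot round both corners to the red dot, slowly and steadily (about 2 cm a second), pressing the sprung lid down a few millimetres all the way but never to its stop, then hang the stylus back in its stand. Stand every spare on the shelf upright and fully home in the dry-box nest of its own shape, and leave everything else where it is. One of the spares may be knocked aside while you work, so check them before you finish.

Things in the scene. Friction and masses are not known exactly. Their poses are not given: they have to be found in the camera images.
- lid (a joint): upturned light-grey dry-box lid, 130 x 170 x 10 mm, on a sprung black cradle (152 x 192 mm, 22 mm high, fixed). Value: how far the lid is pushed straight down, m: 0 = up, 0.012 = bottomed out. About 1 N starts it moving, then 0.5 N per mm; it springs back up
- seam0 (a point): point 0 of the seam on the lid: the START, marked by a green dot. It lies on the groove floor (black seal strip), mid-width. The groove is 10 mm wide between lips 4 mm high and runs straight from each point to the next, as a square-cornered U: 90, 130, 90 mm. Axes are the lid's: x along the two 90 mm sides, z up. It stands at about z = 0.046 with the lid up
- seam1 (a point): point 1 of the seam on the lid: half-way along the first side. It lies on the groove floor (black seal strip), mid-width. The groove is 10 mm wide between lips 4 mm high and runs straight from each point to the next, as a square-cornered U: 90, 130, 90 mm. Axes are the lid's: x along the two 90 mm sides, z up. It stands at about z = 0.046 with the lid up
- seam2 (a point): point 2 of the seam on the lid: the first corner. It lies on the groove floor (black seal strip), mid-width. The groove is 10 mm wide between lips 4 mm high and runs straight from each point to the next, as a square-cornered U: 90, 130, 90 mm. Axes are the lid's: x along the two 90 mm sides, z up. It stands at about z = 0.046 with the lid up
- seam3 (a point): point 3 of the seam on the lid: the middle of the long side. It lies on the groove floor (black seal strip), mid-width. The groove is 10 mm wide between lips 4 mm high and runs straight from each point to the next, as a square-cornered U: 90, 130, 90 mm. Axes are the lid's: x along the two 90 mm sides, z up. It stands at about z = 0.046 with the lid up
- seam4 (a point): point 4 of the seam on the lid: the second corner. It lies on the groove floor (black seal strip), mid-width. The groove is 10 mm wide between lips 4 mm high and runs straight from each point to the next, as a square-cornered U: 90, 130, 90 mm. Axes are the lid's: x along the two 90 mm sides, z up. It stands at about z = 0.046 with the lid up
- seam5 (a point): point 5 of the seam on the lid: half-way along the last side. It lies on the groove floor (black seal strip), mid-width. The groove is 10 mm wide between lips 4 mm high and runs straight from each point to the next, as a square-cornered U: 90, 130, 90 mm. Axes are the lid's: x along the two 90 mm sides, z up. It stands at about z = 0.046 with the lid up
- seam6 (a point): point 6 of the seam on the lid: the END, marked by a red dot. It lies on the groove floor (black seal strip), mid-width. The groove is 10 mm wide between lips 4 mm high and runs straight from each point to the next, as a square-cornered U: 90, 130, 90 mm. Axes are the lid's: x along the two 90 mm sides, z up. It stands at about z = 0.046 with the lid up
- stylus_grip (a point): centre of the orange bar handle of the T-shaped seam stylus; bar 90 (its x axis) x 16 x 16 mm, to be gripped across its 16 mm width at mid-length, bar level; stylus 0.12 kg. At the start it hangs in its stand, tip down
- stylus_tip (a point): bottom of the stylus's steel ball tip (6 mm across; shank 8 mm across), 33 mm straight below the bar's centre
- stand_seat (a point): where the bar's centre lies when the stylus hangs in its dark steel stand (fixed), 53 mm above the shelf; x axis along the bar. The bar rests on two posts 45 mm high, each 10 mm thick, 38 mm either side of the centre, between ears 22 mm apart that rise 10 mm more; the tip hangs free 10 mm above the base plate. Either end of the bar may lie at either post
- round_centre (a point): centre (half-way up) of a spare: white round canister, blue lid, 40 mm across, 42 mm tall, about 70 g with a weighted foot, standing on the shelf; may be absent
- square_centre (a point): centre (half-way up) of a spare: red square clip block, 32 x 32 mm, 42 mm tall, about 70 g with a weighted foot, standing on the shelf; may be absent
- oblong_centre (a point): centre (half-way up) of a spare: black and copper battery block, 48 (x axis) x 28 (y axis) mm, 42 mm tall, about 70 g with a weighted foot, standing on the shelf; may be absent
- small_centre (a point): centre (half-way up) of a spare: green small round pot, white lid, 28 mm across, 42 mm tall, about 70 g with a weighted foot, standing on the shelf; may be absent
- nest_round_hole0 (a point): centre of the mouth of the nest for the round spare: pocket (round, 45 mm across), black floor, 10 mm deep in a fixed yellow tile 73 x 73 x 16 mm. The four tiles fill the shallow grey dry-box base (160 x 160 mm, walls 24 mm high, 3 mm above the tiles) in any order. A spare fully home has its centre 11 mm above this point
- nest_square_hole0 (a point): centre of the mouth of the nest for the square spare: pocket (square, 37 x 37 mm), black floor, 10 mm deep in a fixed yellow tile 73 x 73 x 16 mm. The four tiles fill the shallow grey dry-box base (160 x 160 mm, walls 24 mm high, 3 mm above the tiles) in any order. A spare fully home has its centre 11 mm above this point
- nest_oblong_hole0 (a point): centre of the mouth of the nest for the oblong spare: pocket (oblong, 53 (x axis) x 33 (y axis) mm), black floor, 10 mm deep in a fixed yellow tile 73 x 73 x 16 mm. The four tiles fill the shallow grey dry-box base (160 x 160 mm, walls 24 mm high, 3 mm above the tiles) in any order. A spare fully home has its centre 11 mm above this point
- nest_small_hole0 (a point): centre of the mouth of the nest for the small spare: pocket (small round, 33 mm across), black floor, 10 mm deep in a fixed yellow tile 73 x 73 x 16 mm. The four tiles fill the shallow grey dry-box base (160 x 160 mm, walls 24 mm high, 3 mm above the tiles) in any order. A spare fully home has its centre 11 mm above this point
- mask: dive-mask lens frame, 180 x 88 x 18 mm, glass in black plastic; to be left alone (origin: centre of its underside)
- dish: pale blue dish with two cowrie shells, 100 mm across, 28 mm high; to be left alone (origin: centre of its underside)
- spray: blue anti-fog spray bottle with white cap, 36 mm across, 100 mm high; to be left alone (origin: centre of its underside)
- tin: small flat aluminium tin, 34 mm across, 16 mm high; to be left alone (origin: centre of its underside)
- torch: yellow and black dive torch lying down, about 125 mm long, 30 mm high; to be left alone (origin: centre of its underside)
Mind the look-alikes: they are no part of the job. Of the things shaped like the part that bears stylus_grip, the orange one is meant.

How it is judged (in metres and radians):
On the way, in this order (a step that is already met when the one before it is completed fails the run):
1. the stylus tip is in the groove at seam point 0 (within 7 mm), pressing the lid down at least 1 mm, moving slower than 4 cm/s (distance between stylus_tip and seam0 below 0.007 m and value of joint lid above 0.001 m and linear speed of stylus below 0.04 m/s), for 0.1 s.
2. the stylus tip is in the groove at seam point 1 (within 7 mm), pressing the lid down at least 1 mm, moving slower than 4 cm/s (distance between stylus_tip and seam1 below 0.007 m and value of joint lid above 0.001 m and linear speed of stylus below 0.04 m/s), for 0.1 s.
3. the stylus tip is in the groove at seam point 2 (within 7 mm), pressing the lid down at least 1 mm, moving slower than 4 cm/s (distance between stylus_tip and seam2 below 0.007 m and value of joint lid above 0.001 m and linear speed of stylus below 0.04 m/s), for 0.1 s.
4. the stylus tip is in the groove at seam point 3 (within 7 mm), pressing the lid down at least 1 mm, moving slower than 4 cm/s (distance between stylus_tip and seam3 below 0.007 m and value of joint lid above 0.001 m and linear speed of stylus below 0.04 m/s), for 0.1 s.
5. the stylus tip is in the groove at seam point 4 (within 7 mm), pressing the lid down at least 1 mm, moving slower than 4 cm/s (distance between stylus_tip and seam4 below 0.007 m and value of joint lid above 0.001 m and linear speed of stylus below 0.04 m/s), for 0.1 s.
6. the stylus tip is in the groove at seam point 5 (within 7 mm), pressing the lid down at least 1 mm, moving slower than 4 cm/s (distance between stylus_tip and seam5 below 0.007 m and value of joint lid above 0.001 m and linear speed of stylus below 0.04 m/s), for 0.1 s.
7. the stylus tip is in the groove at seam point 6 (within 7 mm), pressing the lid down at least 1 mm, moving slower than 4 cm/s (distance between stylus_tip and seam6 below 0.007 m and value of joint lid above 0.001 m and linear speed of stylus below 0.04 m/s), for 0.1 s.
8. the stylus hangs in its stand again (distance between stylus_grip and stand_seat below 0.008 m and angle between stylus_grip's own z axis and vertical below 0.12 rad and linear speed of stylus below 0.03 m/s), for 0.3 s.
At the end, for the whole second after the job is handed in: The stylus hangs in its stand (bar centre within 8 mm of the seat, upright within 7 degrees) and each spare present stands at rest in its own nest: centre within 6 mm of the nest's, no more than 3.5 mm short of fully home, upright within 7 degrees (all of step 8 and horizontal distance between round_centre and nest_round_hole0 below 0.006 m and z of round_centre in the frame of nest_round_hole0 below 0.0145 m and angle between each of round_centre, square_centre, oblong_centre, small_centre's own z axis and vertical below 0.12 rad and linear speed of each of round, square, oblong, small below 0.03 m/s and horizontal distance between square_centre and nest_square_hole0 below 0.006 m and z of square_centre in the frame of nest_square_hole0 below 0.0145 m and horizontal distance between oblong_centre and nest_oblong_hole0 below 0.006 m and z of oblong_centre in the frame of nest_oblong_hole0 below 0.0145 m and horizontal distance between small_centre and nest_small_hole0 below 0.006 m and z of small_centre in the frame of nest_small_hole0 below 0.0145 m); the robot touches nothing.
It fails at once if the lid is pushed down to its stop (value of joint lid above 0.0112 m).
It fails at once if the stylus is dragged fast (over 8 cm/s) while pressing the lid (value of joint lid above 0.003 m and horizontal distance between stylus_tip and seam3 below 0.13 m and height (world z) of stylus_tip below 0.06 m and linear speed of stylus above 0.08 m/s).
It fails at once if a thing to be left alone is moved more than 4 cm (distance of any of mask, dish, spray, tin, torch from where it was at the start of the episode above 0.04 m).
Of round, square, oblong, small only 2 to 4 are there at a start; the rules pass over those that are not, and their reading is None.
At some moment in a run one of round, square, oblong may be knocked a few centimetres aside while the robot is not near it.
It also fails if it takes over 210 s, if anything falls off the work surface, if the arm or the gripper's body presses on something with over 40 N, if the wrist force passes 120 N, or if a joint passes its speed limit or range.

### The arm

A 6-joint arm with a two-finger parallel gripper is mounted at the origin on the work surface. World frame = base frame: x ahead of the robot, y to its left, z up, the work surface at z = 0. Lengths are in m, angles in degrees, forces in N, time in s.
With the tool pointing down it reaches from about 0.4 to 0.825 m from the base axis. Payload 7 kg.
Tool frame: the origin (TCP) lies on the mounting face of the last link; the fingertips stand 173 mm ahead of it and the grasp point (between the pads) lies 155 mm ahead of it; z points along the fingers, y is the line along which they close (so a half turn about z gives the same grasp; the last joint's range is limited). The gripper opens to 85 mm and grips with 20 to 120 N. Pads are 22 mm wide; open, the fingers measure 114 mm over their backs; the gripper's body (76 mm by 85 mm) begins 54 mm behind the grasp point. The pads swing forward as they close: fully open they stand 13 mm farther back than shut.
Start: joints at [92.768, 20.546, 0.682, 0, -70.136, -16.507], TCP at [0.16, 0.656, 0.405] pointing down, gripper open.
Joint ranges: [-176.03, 176.03], [-82.01, 121.73], [-58.28, 71.71], [-173.87, 95.51], [-174.79, -0.11], [-173.66, 173.66]. Speed limits (degrees/s): [136.94, 136.94, 172.46, 180, 180, 180].

### API

Orientations are given as [roll, pitch, yaw] about the fixed x, y, z axes, in that order (R = Rz(yaw) Ry(pitch) Rx(roll)).
In Python, from rig import env gives the robot as it stands.
- The arm moves only by the tool move_arm, never from a script. Its argument "deltas" is a list of rows, each a list of 3 entries, a list of its own where there are three numbers: the shift along the tool's x, y, z in cm, then the turn, a rotation vector about the tool's x, y, z in rad, then the finger opening in cm, from 0 to 8.54. In form: [[[x, y, z], [rx, ry, rz], fingers], ...]. A call has 1 to 12 rows; each row shifts and turns the commanded pose from where the row before left it, along the tool's axes as they then stand; what a row does not reach is not made up. A row lasts 1/8 s, in which the tool goes at most 62.5 mm and 10.7 degrees, less where a joint would pass 70% of its speed; a pose out of reach is approached as far as the arm can. A call with a gripper value outside its range is refused whole. The fingers move at their own pace and stop on an object; "force" is the grip in N (left out, the last holds). Time passes only in rows, so rows that do not move let the fingers close. It gives the time, the measured TCP pose, the force, the opening and the grip force at its end, in the units of the state.
- env.observe(): the state, without advancing time (a new reading comes with each control period).
- env.camera(name): name is "scene" or "top"; returns the picture (480x640x3 uint8, red, green, blue); there is no depth.
- env.camera_info(name): a dict with "fx", "fy", "cx", "cy" (pixels), "R" (3x3) and "t" (3): a world point X has camera coordinates R X + t. Camera axes: x right, y down, z forward; pixel columns grow to the right and rows downward; lengths in m; the calibration is good to about 2 mm. A picture is of the moment at which its call begins. camera_info takes no time and is no camera call.
- env.close_job(): hands the job in; it is judged then, once.
The state is a dict: "time_s": time; "joints": joint angles; "dq": joint speeds; "tau": joint torques, N m; "tool_pos": TCP position; "tcp_rot": TCP orientation; "ft_force": force on the tool from outside, world axes, zero at the start; "ft_torque": the same for the moment, N m; "opening": finger opening in m; "finger_force": force on a finger pad.
Only numpy, scipy, OpenCV 4.12 (cv2) and the standard library are available. Lean on these libraries where they do the work, as an engineer would, in place of code of your own. Each camera call takes 0.05 s, during which the arm holds its last target. There are 200 camera calls.

## Working session

There is one attempt and no reset: what is moved stays moved. The work goes in short steps, Python scripts to look and compute and a tool call to move; the robot and the scene stay as the last step left them, time stands still between calls to the robot, and variables do not carry over. Pictures are saved under pics/ and viewed, at most 14 in all, crops included, and the job is handed in when it is done.

Besides the shell and the picture viewer there is one more tool, called as name(argument=value, ...), one argument or row to a line, values as JSON. move_arm: Moves the arm, as the interface text tells. Its arguments: {"type":"object","properties":{"deltas":{"type":"array","items":{"type":"array"}},"force":{"type":"number"}},"required":["deltas"]}

```bash
ls; mkdir -p pics; python3 - <<'E'
from rig import env
import cv2
for n in("scene","top"):
    im=env.camera(n); cv2.imwrite(f"pics/{n}0.png",im[:,:,::-1]); i=env.camera_info(n); print(n,i)
print(env.observe())
E
```

```text
pics
scene {'fx': 523.5180461036455, 'fy': 523.5180461036455, 'cx': 330.67085257901124, 'cy': 232.94272869995652, 'R': array([[-0.26831691,  0.96323931, -0.01326913],
       [ 0.58103138,  0.15083285, -0.79978246],
       [-0.76838048, -0.22230494, -0.60014327]]), 't': array([ 0.185238  , -0.27236165,  1.97197274])}
top {'fx': 569.8212990553523, 'fy': 569.8212990553523, 'cx': 312.9036711573903, 'cy': 235.575649377295, 'R': array([[ 0.09340771, -0.99562474,  0.00252468],
       [-0.97520786, -0.09200258, -0.20125891],
       [ 0.20061063,  0.01633704, -0.97953483]]), 't': array([-0.06301684,  0.56747113,  1.34186639])}
{'time_s': 0.1, 'joints': array([ 9.27659420e+01,  2.05877202e+01,  6.38296216e-01, -1.78378800e-02,
       -7.01344255e+01, -1.65071177e+01]), 'dq': array([ 0.00294006, -0.00754926,  0.1981467 ,  0.13021002,  0.06017437,
        0.01230086]), 'tau': array([-1.83602577e-03, -5.84762943e+01,  2.94109601e+01,  6.95450038e+00,
       -3.16696438e-03,  1.46269446e-05]), 'tool_pos': array([0.16029566, 0.65551453, 0.40384693]), 'tcp_rot': array([ 1.79914841e+02, -7.74833241e-03, -1.37472438e+01]), 'ft_force': array([-0.4333621 , -0.41081099,  0.05086483]), 'ft_torque': array([-0.01108034, -0.0082037 ,  0.04069808]), 'finger_force': 0.0, 'opening': 0.08541108309938794}
```

View pics/scene0.png

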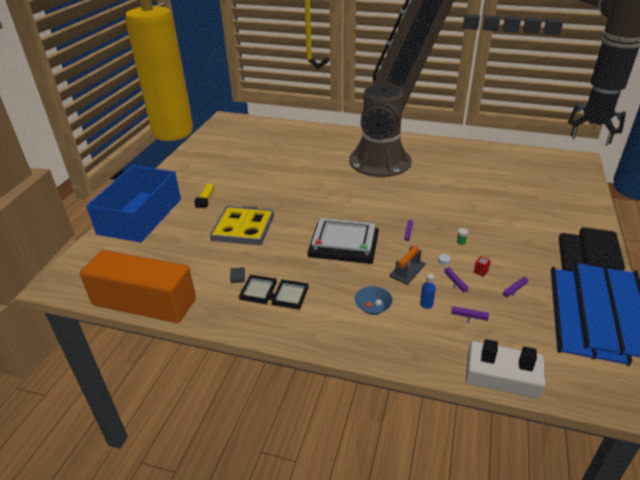

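View pics/top0.png

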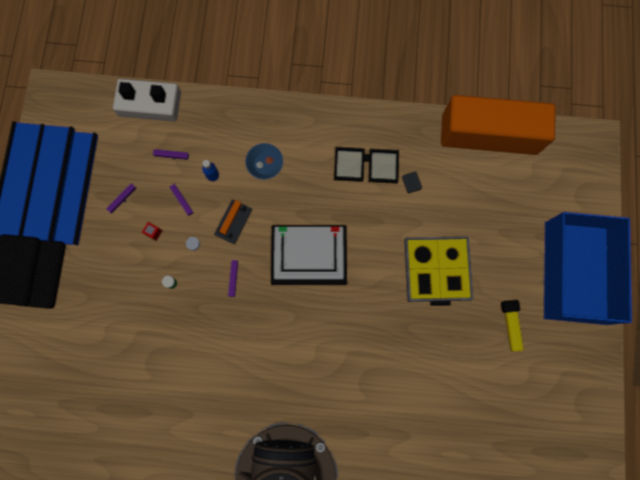

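The pictures show:
- The lid is at top (309,254), with its green dot at (283,229) and red dot at (335,229).
- The orange bar in its stand is at (230,217).
- Purple bars, the look-alikes, are at (171,154), (122,198), (181,199) and (234,278).
- The red block is at (151,231), and the green/white pot is at (168,282).
- A pale disc at (193,243) is probably the tin.
- A dark block at (412,182) is unclear.

I'll enlarge to confirm these.

```bash
python3 - <<'E'
import cv2,numpy as np
t=cv2.imread("pics/top0.png");s=cv2.imread("pics/scene0.png")
g=lambda a:np.uint8(255*(a/255.)**.6)
A=cv2.resize(g(t[140:300,95:255]),(400,400),interpolation=cv2.INTER_CUBIC)
B=cv2.resize(g(t[140:310,390:550]),(400,400*170//160),interpolation=cv2.INTER_CUBIC)[:400]
C=cv2.resize(g(s[215:295,390:550]),(400,200),interpolation=cv2.INTER_CUBIC)
D=cv2.resize(g(s[190:310,190:310]),(200,200),interpolation=cv2.INTER_CUBIC)
D=np.hstack([D,cv2.resize(g(s[255:295,215:255]),(200,200),interpolation=cv2.INTER_CUBIC)])
cv2.imwrite("pics/c1.png",np.vstack([np.hstack([A,B]),np.hstack([C,D])]))
E
```

```text
(no output)
```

View pics/c1.png

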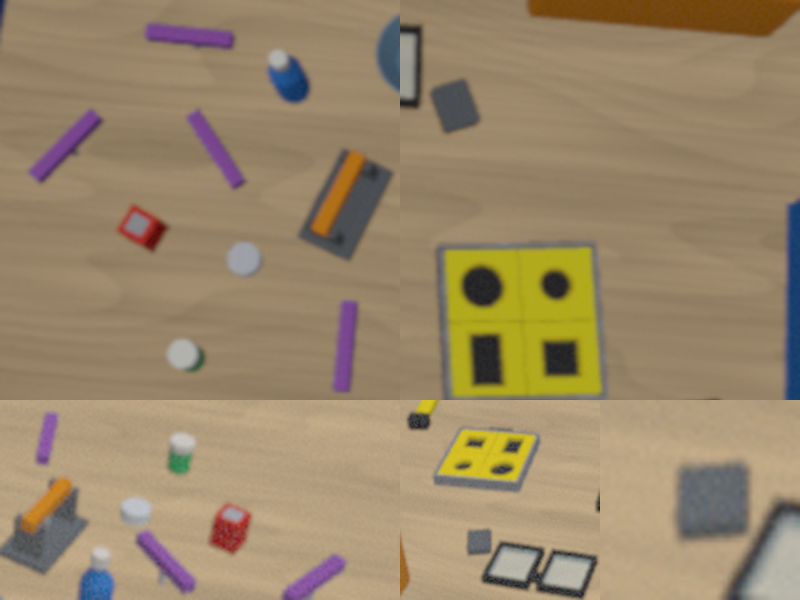

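The crop confirms it:
- The orange T in its stand is the stylus; the purple ones are look-alikes.
- The spares present are the red square block and the green/white pot.
- The pale disc is the tin.
- The dark grey square by the mask is a flat pad, not the battery.
- The nests, in the top picture: round (423,255), small (452,254), oblong (425,283), square (455,283).

Next I fit the poses.

```bash
cat > h.py <<'E'
import numpy as np,cv2
from scipy.optimize import minimize
from rig import env
info={n:env.camera_info(n) for n in("scene","top")}
def grab(k=2): return {n:np.mean([env.camera(n).astype(float) for _ in range(k)],0) for n in info}
def proj(n,X):
    i=info[n];c=np.atleast_2d(X)@np.array(i["R"]).T+i["t"]
    return np.c_[i["fx"]*c[:,0]/c[:,2]+i["cx"],i["fy"]*c[:,1]/c[:,2]+i["cy"]]
def plane(n,uv,z):
    i=info[n];R=np.array(i["R"]);d=R.T@[(uv[0]-i["cx"])/i["fx"],(uv[1]-i["cy"])/i["fy"],1];C=-R.T@i["t"]
    return C+d*(z-C[2])/d[2]
def prism(poly,z0,z1,p):
    c,s=np.cos(p[2]),np.sin(p[2]);q=np.array(poly)@np.array([[c,s],[-s,c]])+p[:2]
    return np.vstack([np.c_[q,np.full(len(q),z)] for z in(z0,z1)])
rect=lambda a,b:[[-a/2,-b/2],[a/2,-b/2],[a/2,b/2],[-a/2,b/2]]
circ=lambda d:[[d/2*np.cos(t),d/2*np.sin(t)] for t in np.arange(24)*np.pi/12]
K=6
def render(n,parts,box):  # parts: list of (3D pts, value); box u0,v0,u1,v1
    u0,v0,u1,v1=box;m=np.zeros(((v1-v0)*K,(u1-u0)*K),np.float32)
    for X,val in parts:
        h=cv2.convexHull(((proj(n,X)-[u0,v0]+.5)*K-.5).astype(np.float32))
        cv2.fillConvexPoly(m,np.round(h*16).astype(np.int32),val,shift=4)
    m=cv2.GaussianBlur(m,(0,0),.6*K)
    return cv2.resize(m,(u1-u0,v1-v0),interpolation=cv2.INTER_AREA)
def boxof(n,X,pad=6):
    u=proj(n,X);a=np.maximum(np.floor(u.min(0)-pad),0).astype(int);b=np.ceil(u.max(0)+pad).astype(int)
    return a[0],a[1],min(b[0],640),min(b[1],480)
def fit(maps,model,p0,cams=("top","scene"),pad=6,step=(.003,.003,.08)):
    """maps[n]: feature picture; model(p)->parts; maximise correlation"""
    bx={n:boxof(n,np.vstack([q[0] for q in model(p0)]),pad) for n in cams}
    def cost(p):
        s=0
        for n in cams:
            u0,v0,u1,v1=bx[n];s-=np.corrcoef(maps[n][v0:v1,u0:u1].ravel(),render(n,model(p),bx[n]).ravel())[0,1]
        return s/len(cams)
    sx=np.vstack([p0]+[np.array(p0)+np.eye(3)[i]*step[i] for i in range(3)])
    r=minimize(cost,p0,method="Nelder-Mead",options=dict(initial_simplex=sx,xatol=1e-5,fatol=1e-6,maxiter=250))
    return r.x,-r.fun
E
cat > m1.py <<'E'
from h import *
im=grab(3);np.save("im.npy",im)
f=lambda g:{n:g(im[n][...,0],im[n][...,1],im[n][...,2]) for n in im}
def rep(name,maps,model,p0,**k):
    for c in(("top","scene"),("top",),("scene",)):
        try:
            p,q=fit(maps,model,p0,cams=c,**k);print(name,c,p[:2].round(4),np.degrees(p[2]).round(1),round(q,3))
        except Exception as e: print(name,c,e)
def start(uv,z): return list(plane("top",uv,z)[:2])
orange=f(lambda r,g,b:((r>90)&(r-b>70)&(g<.75*r)&(g>.3*r))*1.)
for y in(45,):
    a=start((230.5,217),.06);e1=plane("top",(224,232),.06);e2=plane("top",(238,202),.06);y0=np.arctan2(*(e2-e1)[1::-1])
    rep("bar",f(lambda r,g,b:np.clip(r-b,0,80)),lambda p:[(prism(rect(.09,.016),.045,.061,p),1)],a+[y0],pad=3)
red=f(lambda r,g,b:np.clip(r-1.6*g,0,60)/60)
for n in red: red[n]=cv2.morphologyEx(red[n],cv2.MORPH_CLOSE,np.ones((7,7)))
rep("square",red,lambda p:[(prism(rect(.032,.032),0,.042,p),1)],start((150,230),.042)+[.5],pad=5)
# pot: pale lid + green body
pale=f(lambda r,g,b:np.clip(g-r,0,30)/30+np.clip((b-.72*r)/30,0,1))
for n in pale: pale[n]=np.clip(pale[n],0,1)
rep("small",pale,lambda p:[(prism(circ(.028),0,.042,p),1)],start((168,281),.042)+[0.],pad=4)
rep("tin",pale,lambda p:[(prism(circ(.034),0,.016,p),1)],start((193,243),.016)+[0.],pad=4)
# box
yel=f(lambda r,g,b:np.clip(np.minimum(r,g)-1.8*b-10,0,80)/80)
def nest(p):
    P=[(prism(rect(.146,.146),.021,.021,p),1)]
    c,s=np.cos(p[2]),np.sin(p[2])
    # holes in box frame: x ahead, y left
    for q,(x,y) in((circ(.045),(.0365,.0365)),(circ(.033),(.0365,-.0365)),(rect(.053,.033),(-.0365,.0365)),(rect(.037,.037),(-.0365,-.0365))):
        P.append((prism(q,.021,.021,[p[0]+c*x-s*y,p[1]+s*x+c*y,p[2]]),0))
    return P
rep("nest",yel,nest,start((438,269),.021)+[-.05],pad=4)
dark=f(lambda r,g,b:-np.clip(r+g+b,0,330))
def lid(p):
    c,s=np.cos(p[2]),np.sin(p[2]);P=[(prism(rect(.130,.170),.05,.05,p),1)]
    for x,y,a,b in((0,.065,.1,.01),(-.045,0,.01,.14),(0,-.065,.1,.01)):
        P.append((prism(rect(a,b),.046,.046,[p[0]+c*x-s*y,p[1]+s*x+c*y,p[2]]),.0))
    return P
rep("lid",{n:-dark[n] for n in dark},lid,start((309,252),.05)+[-.05],pad=0)
E
python3 m1.py
```

```text
bar ('top', 'scene') [0.5996 0.1982] -20.3 0.595
bar ('top',) [0.6018 0.1992] -19.7 0.713
bar ('scene',) [0.5915 0.1978] -21.0 0.584
square ('top', 'scene') [0.5519 0.3967] 67.5 0.922
square ('top',) [0.5525 0.398 ] 63.7 0.946
square ('scene',) [0.5512 0.3949] -14.2 0.936
small ('top', 'scene') [0.428  0.3337] 1.5 0.931
small ('top',) [0.4284 0.3356] -1.4 0.947
small ('scene',) [0.4272 0.3322] 6.4 0.957
tin ('top', 'scene') [0.5324 0.2929] -0.9 0.932
tin ('top',) [0.5328 0.2943] -2.1 0.967
tin ('scene',) [0.5317 0.2915] 0.2 0.922
nest ('top', 'scene') [ 0.5252 -0.3289] 6.5 0.936
nest ('top',) [ 0.5251 -0.3281] 6.4 0.979
nest ('scene',) [ 0.5252 -0.3303] 6.3 0.906
lid ('top', 'scene') [ 0.5302 -0.0029] 5.2 0.636
lid ('top',) [ 0.5301 -0.0023] 5.2 0.848
lid ('scene',) [ 0.5267 -0.0046] 5.3 0.44
```

```bash
cat > m2.py <<'E'
from h import *
im=np.load("im.npy",allow_pickle=True).item()
f=lambda g:{n:g(im[n][...,0],im[n][...,1],im[n][...,2]) for n in im}
o=f(lambda r,g,b:np.clip((r-1.5*g)/20,0,1)*(r>60))
for c in(("top","scene"),("top",),("scene",)):
    p,q=fit(o,lambda p:[(prism(rect(.09,.016),.045,.061,p),1)],[.6,.198,-.36],cams=c,pad=3);print("bar",c,p.round(4),np.degrees(p[2]),q)
L=[.5301,-.0023,.0908]
br=f(lambda r,g,b:np.clip(r+g+b,0,400))
def groove(p):
    c,s=np.cos(p[2]),np.sin(p[2]);P=[(prism(rect(.118,.158),.05,.05,p),1)]
    for x,y,a,b in((0,.065,.1,.01),(-.045,0,.01,.14),(0,-.065,.1,.01)):
        P.append((prism(rect(a,b),.048,.048,[p[0]+c*x-s*y,p[1]+s*x+c*y,p[2]]),.0))
    return P
for c in(("top","scene"),("top",),("scene",)):
    p,q=fit(br,groove,L,cams=c,pad=-3);print("groove",c,p.round(4),np.degrees(p[2]),q)
out=[]
for n,b in(("top",(255,210,365,300)),("scene",(300,205,390,275))):
    u0,v0,u1,v1=b;a=cv2.resize(np.uint8(np.clip(im[n][v0:v1,u0:u1,::-1]*1.5,0,255)),None,fx=5,fy=5,interpolation=cv2.INTER_CUBIC)
    p,_=fit(br,groove,L,pad=-3)
    for q in(prism([[.045,.065],[-.045,.065],[-.045,-.065],[.045,-.065]],.046,.046,p)[:4],):
        for w in((proj(n,q)-[u0,v0]+.5)*5-.5): cv2.circle(a,tuple(int(x) for x in w),3,(255,0,255),1)
    for q in (prism(rect(.13,.17),.05,.05,p)[:4],prism(rect(.152,.192),.022,.022,p)[:4]):
        cv2.polylines(a,[np.int32((proj(n,q)-[u0,v0]+.5)*5-.5)],True,(255,255,0),1)
    out.append(cv2.resize(a,(400,a.shape[0]*400//a.shape[1])))
# box + bar + square overlay
u0,v0,u1,v1=(95,140,255,300);a=cv2.resize(np.uint8(np.clip(im["top"][v0:v1,u0:u1,::-1]*1.5,0,255)),None,fx=2.5,fy=2.5)
cv2.imwrite("pics/o1.png",np.hstack([cv2.copyMakeBorder(x,0,340-x.shape[0],0,0,0) for x in out]))
E
python3 m2.py
```

```text
bar ('top', 'scene') [ 0.5997  0.1987 -0.3431] -19.657390299638305 0.9377265715978917
bar ('top',) [ 0.5997  0.1999 -0.347 ] -19.8825185082891 0.9743933312017735
bar ('scene',) [ 0.6005  0.1966 -0.3367] -19.292887679406864 0.9509007889283447
groove ('top', 'scene') [ 0.5317 -0.0034  0.1063] 6.092063271645794 0.8678962091468163
groove ('top',) [ 0.5314 -0.002   0.0929] 5.324628604842842 0.9427439224845477
groove ('scene',) [ 0.5316 -0.0045  0.115 ] 6.590669495782893 0.8373450442758625
```

View pics/o1.png

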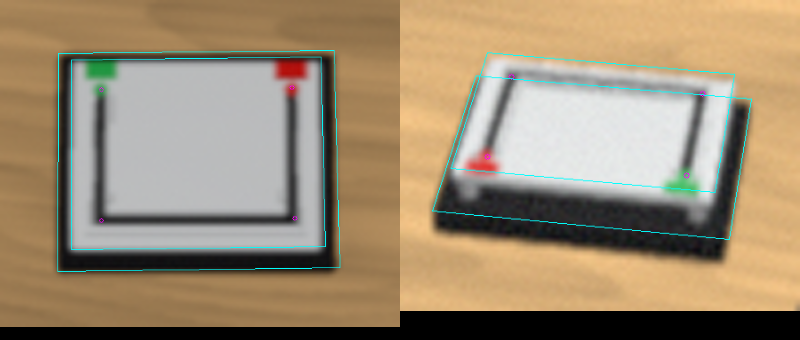

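```bash
cat > d.py <<'E'
import sys,numpy as np
from scipy.spatial.transform import Rotation as Ro
from rig import env
def delta(x,y,z,yaw=None,level=True):
    s=env.observe();R=Ro.from_euler("xyz",s["tcp_rot"],degrees=True)
    T=Ro.from_euler("xyz",[180,0,s["tcp_rot"][2] if yaw is None else yaw],degrees=True)
    print("t",round(s["time_s"],2),"pos",s["tool_pos"].round(4),s["tcp_rot"].round(2),"F",s["ft_force"].round(1),"open",round(s["opening"],4),"ff",round(s["finger_force"],1))
    d=100*R.inv().apply(np.array([x,y,z])-s["tool_pos"])
    print("shift cm",d.round(2),"turn",(R.inv()*T).as_rotvec().round(4))
if __name__=="__main__": delta(*map(float,sys.argv[1:]))
E
python3 d.py .5997 .1987 .40 -19.7
```

```text
t 0.4 pos [0.1603 0.6557 0.4046] [179.99  -0.   -13.74] F [ 0.2  0.  -0.1] open 0.0852 ff 0.0
shift cm [53.53 33.95  0.47] turn [ 2.00e-04 -1.00e-04  1.04e-01]
```

move_arm(
  deltas=[
    [[2.5,1.6,0],[0,0,0],8.5],
    [[4.9,3.1,0],[0,0,0],8.5],
    [[4.9,3.1,0],[0,0,0],8.5],
    [[4.9,3.1,0],[0,0,0],8.5],
    [[4.9,3.1,0],[0,0,0],8.5],
    [[4.9,3.1,0],[0,0,0],8.5],
    [[4.9,3.1,0],[0,0,0],8.5],
    [[4.9,3.1,0],[0,0,0],8.5],
    [[4.9,3.1,0],[0,0,0],8.5],
    [[4.9,3.1,0],[0,0,0],8.5],
    [[4.9,3.1,0],[0,0,0],8.5],
    [[2.0,1.35,0],[0,0,0.104],8.5],
  ],
  force=80,
)

```text
time_s: 1.9
tool_pos: [0.6008, 0.1954, 0.4046]
tcp_rot: [180.0, -0.0, -20.0]
ft_force: [0.0, 0.0, -0.7]
opening: 0.0852
finger_force: 0.0
```

move_arm(
  deltas=[
    [[0,0,0],[0,0,0],6],
    [[0,0,3],[0,0,0],6],
    [[0,0,0],[0,0,0],6],
    [[0,0,0],[0,0,0],6],
  ],
)

```text
time_s: 2.4
tool_pos: [0.5992, 0.1992, 0.3758]
tcp_rot: [-180.0, -0.0, -19.6]
ft_force: [0.3, 0.2, -0.3]
opening: 0.0602
finger_force: 0.0
```

```bash
python3 d.py .5997 .1987 .208 -19.7
```

```text
t 2.4 pos [0.5992 0.1992 0.3758] [-1.7998e+02 -5.0000e-02 -1.9610e+01] F [ 0.3  0.2 -0.3] open 0.0602 ff 0.0
shift cm [ 0.05  0.04 16.78] turn [-0.0004 -0.0008  0.0015]
```

move_arm(
  deltas=[
    [[0,0,3],[0,0,0],6],
    [[0,0,4],[0,0,0],5],
    [[0,0,4],[0,0,0],5],
    [[0,0,3],[0,0,0],5],
    [[0,0,1.8],[0,0,0],5],
    [[0,0,1],[0,0,0],5],
    [[0,0,0],[0,0,0],5],
    [[0,0,0],[0,0,0],5],
  ],
)

```text
time_s: 3.4
tool_pos: [0.5998, 0.1991, 0.2079]
tcp_rot: [-179.9, -0.1, -19.7]
ft_force: [1.0, 1.1, 0.8]
opening: 0.0499
finger_force: 0.0
```

```bash
python3 d.py .5997 .1987 .208 -19.7; python3 - <<'E'
from h import *
im=grab(1);o=[]
for n,b in(("top",(175,160,275,260)),("scene",(360,220,460,320))):
    u0,v0,u1,v1=b;o.append(cv2.resize(np.uint8(np.clip(im[n][v0:v1,u0:u1,::-1]*1.6,0,255)),(400,400),interpolation=cv2.INTER_CUBIC))
cv2.imwrite("pics/g1.png",np.hstack(o))
E
```

```text
t 3.4 pos [0.5998 0.1991 0.2079] [-1.7992e+02 -7.0000e-02 -1.9680e+01] F [1.  1.1 0.8] open 0.0499 ff 0.0
shift cm [ 0.    0.04 -0.01] turn [-0.0013 -0.0012  0.0004]
```

View pics/g1.png

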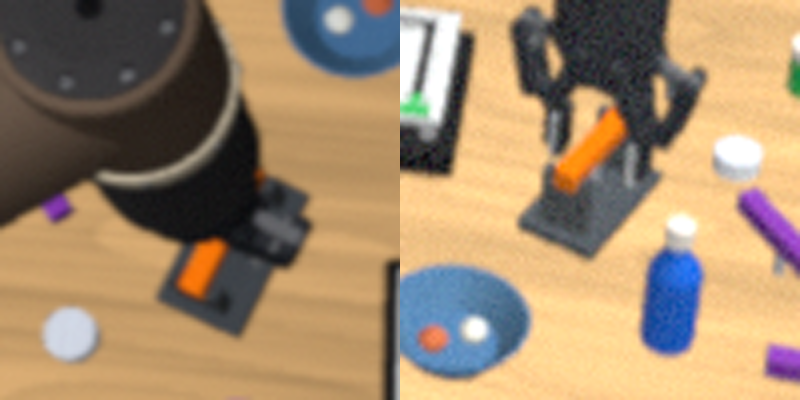

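The fingers straddle the orange bar at mid-length: the scene half shows a pad on each side of it at (590,150). I'll close now.

move_arm(
  deltas=[
    [[0,0,0],[0,0,0],3],
    [[0,0,0],[0,0,0],1.2],
    [[0,0,0],[0,0,0],1.2],
    [[0,0,0],[0,0,0],1.2],
    [[0,0,0],[0,0,0],1.2],
  ],
  force=80,
)

```text
time_s: 4.12
tool_pos: [0.5995, 0.1988, 0.2073]
tcp_rot: [-180.0, -0.0, -19.7]
ft_force: [-1.4, -1.3, 5.4]
opening: 0.0142
finger_force: 78.5
```

```bash
python3 d.py .5997 .1987 .208 -19.7
```

```text
t 4.12 pos [0.5995 0.1988 0.2073] [-1.7998e+02 -2.0000e-02 -1.9690e+01] F [-1.4 -1.3  5.4] open 0.0142 ff 78.5
shift cm [ 0.02  0.   -0.07] turn [-0.0003 -0.0004  0.0002]
```

move_arm(
  deltas=[
    [[0,0,-1],[0,0,0],1.2],
    [[0,0,-2],[0,0,0],1.2],
    [[0,0,-3],[0,0,0],1.2],
    [[0,0,-3],[0,0,0],1.2],
    [[0,0,0],[0,0,0],1.2],
    [[0,0,0],[0,0,0],1.2],
  ],
)

```text
time_s: 4.88
tool_pos: [0.599, 0.1986, 0.2963]
tcp_rot: [180.0, 0.0, -19.7]
ft_force: [0.2, 0.4, -2.0]
opening: 0.0147
finger_force: 78.0
```

```bash
python3 d.py .5699 .0658 .2573 -19.7
```

```text
t 4.88 pos [0.599  0.1986 0.2963] [ 1.7999e+02  4.0000e-02 -1.9720e+01] F [ 0.2  0.4 -2. ] open 0.0147 ff 78.0
shift cm [ 1.75 13.49  3.9 ] turn [ 0.0002  0.0007 -0.0003]
```

move_arm(
  deltas=[
    [[0.25,1.9,0],[0,0,0],1.2],
    [[0.3,2.3,0],[0,0,0],1.2],
    [[0.3,2.3,0],[0,0,0],1.2],
    [[0.3,2.3,0],[0,0,0],1.2],
    [[0.3,2.3,0],[0,0,0],1.2],
    [[0.2,1.6,0],[0,0,0],1.2],
    [[0.1,0.79,1.9],[0,0,0],1.2],
    [[0,0,2],[0,0,0],1.2],
    [[0,0,0],[0,0,0],1.2],
    [[0,0,0],[0,0,0],1.2],
  ],
)

```text
time_s: 6.12
tool_pos: [0.5708, 0.0659, 0.2584]
tcp_rot: [-180.0, -0.0, -19.7]
ft_force: [1.3, -0.4, -1.8]
opening: 0.0145
finger_force: 78.1
```

```bash
python3 d.py .5699 .0658 .2573 -19.7;  python3 - <<'E'
from h import *
im=grab(3);o=[]
print(proj("scene",[[.5699,.0658,.046],[.57,.066,.070]]))
for n,b in(("top",(240,180,340,280)),("scene",(330,190,410,270))):
    u0,v0,u1,v1=b;o.append(cv2.resize(np.uint8(np.clip(im[n][v0:v1,u0:u1,::-1]*1.6,0,255)),(400,400),interpolation=cv2.INTER_CUBIC))
cv2.imwrite("pics/g2.png",np.hstack(o))
E
```

```text
t 6.12 pos [0.5708 0.0659 0.2584] [-1.7999e+02 -4.0000e-02 -1.9680e+01] F [ 1.3 -0.4 -1.8] open 0.0145 ff 78.1
shift cm [-0.08  0.04  0.11] turn [-0.0002 -0.0007  0.0003]
[[364.04170899 244.13815437]
 [364.31571413 237.47742163]]
```

View pics/g2.png

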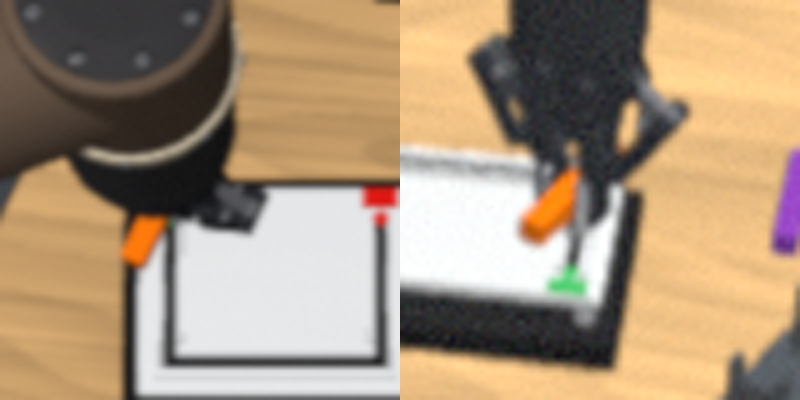

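The green dot sits at scene pixel (364.2,243.6), against a predicted (364.0,244.1), so the lid fit is good. The tip is just above it, with the shank at about (365,233). I'll lower and feel for contact.

move_arm(
  deltas=[
    [[-0.08,0.04,0.5],[0,0,0],1.2],
    [[0,0,0.5],[0,0,0],1.2],
    [[0,0,0.4],[0,0,0],1.2],
    [[0,0,0.2],[0,0,0],1.2],
    [[0,0,0.1],[0,0,0],1.2],
    [[0,0,0.1],[0,0,0],1.2],
    [[0,0,0],[0,0,0],1.2],
    [[0,0,0],[0,0,0],1.2],
  ],
)

```text
time_s: 7.42
tool_pos: [0.5695, 0.0658, 0.2398]
tcp_rot: [-180.0, -0.0, -19.7]
ft_force: [-0.4, -0.2, -1.7]
opening: 0.0147
finger_force: 78.1
```

move_arm(
  deltas=[
    [[0,0,0.1],[0,0,0],1.2],
    [[0,0,0.1],[0,0,0],1.2],
    [[0,0,0.1],[0,0,0],1.2],
    [[0,0,0.1],[0,0,0],1.2],
    [[0,0,0.1],[0,0,0],1.2],
    [[0,0,0.1],[0,0,0],1.2],
    [[0,0,0],[0,0,0],1.2],
    [[0,0,0],[0,0,0],1.2],
  ],
)

```text
time_s: 8.43
tool_pos: [0.5695, 0.0658, 0.2337]
tcp_rot: [180.0, -0.0, -19.7]
ft_force: [0.5, 0.2, -1.6]
opening: 0.0144
finger_force: 78.1
```

```bash
python3 d.py .5699 .0658 .2303 -19.7;python3 d.py .5699 .0658 .2303 -19.7
```

```text
t 8.43 pos [0.5695 0.0658 0.2337] [180.    -0.   -19.69] F [ 0.5  0.2 -1.6] open 0.0144 ff 78.1
shift cm [ 0.04 -0.01  0.34] turn [ 0.     -0.      0.0001]
t 8.43 pos [0.5695 0.0658 0.2337] [180.    -0.   -19.69] F [ 0.5  0.2 -1.6] open 0.0144 ff 78.1
shift cm [ 0.04 -0.01  0.34] turn [ 0.     -0.      0.0001]
```

move_arm(
  deltas=[
    [[0,0,0.1],[0,0,0],1.2],
    [[0,0,0.1],[0,0,0],1.2],
    [[0,0,0.1],[0,0,0],1.2],
    [[0,0,0],[0,0,0],1.2],
    [[0,0,0],[0,0,0],1.2],
  ],
)

```text
time_s: 9.05
tool_pos: [0.5696, 0.0658, 0.2308]
tcp_rot: [-180.0, -0.0, -19.7]
ft_force: [0.3, -0.9, 0.8]
opening: 0.0146
finger_force: 78.1
```

move_arm(
  deltas=[
    [[0,0,0.1],[0,0,0],1.2],
    [[0,0,0.1],[0,0,0],1.2],
    [[0,0,0],[0,0,0],1.2],
    [[0,0,0],[0,0,0],1.2],
  ],
)

```text
time_s: 9.55
tool_pos: [0.5696, 0.0658, 0.2288]
tcp_rot: [-180.0, -0.0, -19.7]
ft_force: [0.5, 0.2, 1.1]
opening: 0.0148
finger_force: 78.2
```

The contact height (about 0.233) matches the groove floor, and the force says about 4 mm of press. I'll start the run.

move_arm(
  deltas=[
    [[-0.11,0.05,0],[0,0,0],1.2],
    [[-0.226,0.107,0],[0,0,0],1.2],
    [[-0.226,0.107,0],[0,0,0],1.2],
    [[-0.226,0.107,0],[0,0,0],1.2],
    [[-0.226,0.107,0],[0,0,0],1.2],
    [[-0.226,0.107,0],[0,0,0],1.2],
    [[-0.226,0.107,0],[0,0,0],1.2],
    [[-0.226,0.107,0],[0,0,0],1.2],
    [[-0.226,0.107,0],[0,0,0],1.2],
    [[-0.226,0.107,0],[0,0,0],1.2],
    [[-0.226,0.107,0],[0,0,0],1.2],
    [[-0.226,0.107,0],[0,0,0],1.2],
  ],
)

```text
time_s: 11.05
tool_pos: [0.5408, 0.063, 0.2287]
tcp_rot: [180.0, -0.0, -19.7]
ft_force: [2.4, -0.5, 1.9]
opening: 0.0148
finger_force: 78.3
```

```bash
cat > seam.py <<'E'
# where are we in the lid frame, and the shift to each seam corner
from d import *
C=np.array([.5315,-.0033]);a=np.radians(5.6);M=np.array([[np.cos(a),-np.sin(a)],[np.sin(a),np.cos(a)]])
s=env.observe();p=M.T@(s["tool_pos"][:2]-C)*1000
print("lid frame mm",p.round(1),"z",s["tool_pos"][2].round(4),"F lid",(M.T@s["ft_force"][:2]).round(1),"Fz+1.8",round(s["ft_force"][2]+1.8,1),"t",round(s["time_s"],2))
for n,q in(("corner1",(-.045,.065)),("corner2",(-.045,-.065)),("end",(.045,-.065))):
    w=C+M@np.array(q);print(n);delta(*w,.2288)
E
python3 seam.py
```

```text
lid frame mm [15.7 65. ] z 0.2287 F lid [ 2.4 -0.8] Fz+1.8 3.7 t 11.05
corner1
t 11.05 pos [0.5408 0.063  0.2287] [180.   -0.  -19.7] F [ 2.4 -0.5  1.9] open 0.0148 ff 78.3
shift cm [-5.49  2.6  -0.01] turn [ 0. -0. -0.]
corner2
t 11.05 pos [0.5408 0.063  0.2287] [180.   -0.  -19.7] F [ 2.4 -0.5  1.9] open 0.0148 ff 78.3
shift cm [ 7.000e-02  1.435e+01 -1.000e-02] turn [ 0. -0. -0.]
end
t 11.05 pos [0.5408 0.063  0.2287] [180.   -0.  -19.7] F [ 2.4 -0.5  1.9] open 0.0148 ff 78.3
shift cm [ 8.210e+00  1.051e+01 -1.000e-02] turn [ 0. -0. -0.]
```

move_arm(
  deltas=[
    [[-0.226,0.107,0],[0,0,0],1.2],
    [[-0.226,0.107,0],[0,0,0],1.2],
    [[-0.226,0.107,0],[0,0,0],1.2],
    [[-0.226,0.107,0],[0,0,0],1.2],
    [[-0.226,0.107,0],[0,0,0],1.2],
    [[-0.226,0.107,0],[0,0,0],1.2],
    [[-0.226,0.107,0],[0,0,0],1.2],
    [[-0.226,0.107,0],[0,0,0],1.2],
    [[-0.226,0.107,0],[0,0,0],1.2],
    [[-0.226,0.107,0],[0,0,0],1.2],
    [[-0.226,0.107,0],[0,0,0],1.2],
    [[-0.226,0.107,0],[0,0,0],1.2],
  ],
)

```text
time_s: 12.55
tool_pos: [0.5109, 0.06, 0.2287]
tcp_rot: [180.0, -0.0, -19.7]
ft_force: [2.3, 0.1, 1.3]
opening: 0.0148
finger_force: 78.3
```

```bash
python3 seam.py|grep -v ^t
```

```text
lid frame mm [-14.3  65. ] z 0.2287 F lid [ 2.3 -0.2] Fz+1.8 3.1 t 12.55
corner1
shift cm [-2.77  1.31 -0.01] turn [ 0. -0. -0.]
corner2
shift cm [ 2.780e+00  1.307e+01 -1.000e-02] turn [ 0. -0. -0.]
end
shift cm [ 1.092e+01  9.220e+00 -1.000e-02] turn [ 0. -0. -0.]
```

move_arm(
  deltas=[
    [[-0.226,0.107,0],[0,0,0],1.2],
    [[-0.226,0.107,0],[0,0,0],1.2],
    [[-0.226,0.107,0],[0,0,0],1.2],
    [[-0.226,0.107,0],[0,0,0],1.2],
    [[-0.226,0.107,0],[0,0,0],1.2],
    [[-0.226,0.107,0],[0,0,0],1.2],
    [[-0.226,0.107,0],[0,0,0],1.2],
    [[-0.226,0.107,0],[0,0,0],1.2],
    [[-0.226,0.107,0],[0,0,0],1.2],
    [[-0.226,0.107,0],[0,0,0],1.2],
    [[-0.226,0.107,0],[0,0,0],1.2],
    [[-0.11,0.05,0],[0,0,0],1.2],
  ],
)

```text
time_s: 14.05
tool_pos: [0.4823, 0.0572, 0.2287]
tcp_rot: [180.0, 0.0, -19.7]
ft_force: [1.2, -0.5, 1.9]
opening: 0.0143
finger_force: 78.3
```

move_arm(
  deltas=[
    [[0,0,0],[0,0,0],1.2],
    [[0,0,0],[0,0,0],1.2],
  ],
)

```text
time_s: 14.3
tool_pos: [0.4822, 0.0571, 0.2285]
tcp_rot: [180.0, 0.0, -19.7]
ft_force: [-0.5, -0.5, 1.9]
opening: 0.0147
finger_force: 78.3
```

```bash
python3 seam.py|grep -v ^t
```

```text
lid frame mm [-43.2  65. ] z 0.2285 F lid [-0.5 -0.5] Fz+1.8 3.7 t 14.3
corner1
shift cm [-0.17  0.07 -0.03] turn [0.0005 0.0007 0.    ]
corner2
shift cm [ 5.39 11.83 -0.02] turn [0.0005 0.0007 0.    ]
end
shift cm [13.53  7.98 -0.03] turn [0.0005 0.0007 0.    ]
```

move_arm(
  deltas=[
    [[-0.15,0.07,0],[0,0,0],1.2],
    [[0,0,0],[0,0,0],1.2],
    [[0.107,0.226,0],[0,0,0],1.2],
    [[0.107,0.226,0],[0,0,0],1.2],
    [[0.107,0.226,0],[0,0,0],1.2],
    [[0.107,0.226,0],[0,0,0],1.2],
    [[0.107,0.226,0],[0,0,0],1.2],
    [[0.107,0.226,0],[0,0,0],1.2],
    [[0.107,0.226,0],[0,0,0],1.2],
    [[0.107,0.226,0],[0,0,0],1.2],
    [[0.107,0.226,0],[0,0,0],1.2],
    [[0.107,0.226,0],[0,0,0],1.2],
  ],
)

```text
time_s: 15.8
tool_pos: [0.4833, 0.032, 0.2287]
tcp_rot: [180.0, 0.0, -19.7]
ft_force: [-2.1, 2.6, 1.4]
opening: 0.0149
finger_force: 78.4
```

```bash
python3 seam.py|grep -v ^t
```

```text
lid frame mm [-44.6  39.9] z 0.2287 F lid [-1.9  2.8] Fz+1.8 3.2 t 15.8
corner1
shift cm [-1.11 -2.25 -0.01] turn [0.0001 0.0001 0.    ]
corner2
shift cm [ 4.44  9.5  -0.01] turn [0.0001 0.0001 0.    ]
end
shift cm [ 1.258e+01  5.650e+00 -1.000e-02] turn [0.0001 0.0001 0.    ]
```

move_arm(
  deltas=[
    [[0.08,0.24,0],[0,0,0],1.2],
    [[0.08,0.24,0],[0,0,0],1.2],
    [[0.107,0.226,0],[0,0,0],1.2],
    [[0.107,0.226,0],[0,0,0],1.2],
    [[0.107,0.226,0],[0,0,0],1.2],
    [[0.107,0.226,0],[0,0,0],1.2],
    [[0.107,0.226,0],[0,0,0],1.2],
    [[0.107,0.226,0],[0,0,0],1.2],
    [[0.107,0.226,0],[0,0,0],1.2],
    [[0.107,0.226,0],[0,0,0],1.2],
  ],
)

```text
time_s: 17.05
tool_pos: [0.4851, 0.0071, 0.2287]
tcp_rot: [180.0, 0.0, -19.7]
ft_force: [-1.5, 1.4, 1.8]
opening: 0.0145
finger_force: 78.4
```

```bash
python3 seam.py|grep -v ^t
```

```text
lid frame mm [-45.1  14.8] z 0.2287 F lid [-1.3  1.5] Fz+1.8 3.6 t 17.05
corner1
shift cm [-2.13 -4.54 -0.01] turn [0. 0. 0.]
corner2
shift cm [ 3.42  7.21 -0.01] turn [0. 0. 0.]
end
shift cm [ 1.156e+01  3.370e+00 -1.000e-02] turn [0. 0. 0.]
```

move_arm(
  deltas=[
    [[0.075,0.24,0],[0,0,0],1.2],
    [[0.075,0.24,0],[0,0,0],1.2],
    [[0.107,0.226,0],[0,0,0],1.2],
    [[0.107,0.226,0],[0,0,0],1.2],
    [[0.107,0.226,0],[0,0,0],1.2],
    [[0.107,0.226,0],[0,0,0],1.2],
    [[0.107,0.226,0],[0,0,0],1.2],
    [[0.107,0.226,0],[0,0,0],1.2],
    [[0.107,0.226,0],[0,0,0],1.2],
    [[0.107,0.226,0],[0,0,0],1.2],
    [[0.107,0.226,0],[0,0,0],1.2],
  ],
)

```text
time_s: 18.42
tool_pos: [0.4872, -0.0203, 0.2287]
tcp_rot: [-180.0, -0.0, -19.7]
ft_force: [-1.1, 2.3, 1.6]
opening: 0.0147
finger_force: 78.4
```

```bash
python3 seam.py|grep -v ^t
```

```text
lid frame mm [-45.8 -12.6] z 0.2287 F lid [-0.9  2.4] Fz+1.8 3.4 t 18.43
corner1
shift cm [-3.25 -7.05 -0.01] turn [-0. -0.  0.]
corner2
shift cm [ 2.31  4.7  -0.01] turn [-0. -0.  0.]
end
shift cm [ 1.045e+01  8.600e-01 -1.000e-02] turn [-0. -0.  0.]
```

move_arm(
  deltas=[
    [[0.095,0.231,0],[0,0,0],1.2],
    [[0.095,0.231,0],[0,0,0],1.2],
    [[0.104,0.228,0],[0,0,0],1.2],
    [[0.104,0.228,0],[0,0,0],1.2],
    [[0.104,0.228,0],[0,0,0],1.2],
    [[0.104,0.228,0],[0,0,0],1.2],
    [[0.104,0.228,0],[0,0,0],1.2],
    [[0.104,0.228,0],[0,0,0],1.2],
    [[0.104,0.228,0],[0,0,0],1.2],
    [[0.104,0.228,0],[0,0,0],1.2],
    [[0.104,0.228,0],[0,0,0],1.2],
  ],
)

```text
time_s: 19.8
tool_pos: [0.4893, -0.0478, 0.2287]
tcp_rot: [-180.0, -0.0, -19.7]
ft_force: [-2.1, 2.4, 0.8]
opening: 0.0144
finger_force: 78.4
```

```bash
python3 seam.py|grep -v ^t
```

```text
lid frame mm [-46.3 -40.2] z 0.2287 F lid [-1.9  2.6] Fz+1.8 2.6 t 19.8
corner1
shift cm [-4.37 -9.57 -0.01] turn [-0. -0.  0.]
corner2
shift cm [ 1.18  2.19 -0.01] turn [-0. -0.  0.]
end
shift cm [ 9.32 -1.66 -0.01] turn [-0. -0.  0.]
```

move_arm(
  deltas=[
    [[0.07,0.243,0],[0,0,0],1.2],
    [[0.085,0.236,0],[0,0,0],1.2],
    [[0.102,0.229,0],[0,0,0],1.2],
    [[0.102,0.229,0],[0,0,0],1.2],
    [[0.102,0.229,0],[0,0,0],1.2],
    [[0.102,0.229,0],[0,0,0],1.2],
    [[0.102,0.229,0],[0,0,0],1.2],
    [[0.102,0.229,0],[0,0,0],1.2],
    [[0.06,0.13,0],[0,0,0],1.2],
    [[0,0,0],[0,0,0],1.2],
  ],
)

```text
time_s: 21.05
tool_pos: [0.4904, -0.0694, 0.2287]
tcp_rot: [180.0, 0.0, -19.7]
ft_force: [-0.3, -0.4, 0.7]
opening: 0.015
finger_force: 78.4
```

```bash
python3 seam.py|grep -v ^t
```

```text
lid frame mm [-47.4 -61.8] z 0.2287 F lid [-0.4 -0.4] Fz+1.8 2.5 t 21.05
corner1
shift cm [-5.200e+00 -1.156e+01 -1.000e-02] turn [0.0004 0.     0.    ]
corner2
shift cm [ 0.35  0.19 -0.01] turn [0.0004 0.     0.    ]
end
shift cm [ 8.49 -3.65 -0.01] turn [0.0004 0.     0.    ]
```

move_arm(
  deltas=[
    [[0.11,0.24,0],[0,0,0],1.2],
    [[0,0,0],[0,0,0],1.2],
    [[0,0,0],[0,0,0],1.2],
    [[0.12,-0.055,0],[0,0,0],1.2],
    [[0.227,-0.1045,0],[0,0,0],1.2],
    [[0.227,-0.1045,0],[0,0,0],1.2],
    [[0.227,-0.1045,0],[0,0,0],1.2],
    [[0.227,-0.1045,0],[0,0,0],1.2],
    [[0.227,-0.1045,0],[0,0,0],1.2],
    [[0.227,-0.1045,0],[0,0,0],1.2],
  ],
)

```text
time_s: 22.3
tool_pos: [0.5071, -0.0703, 0.2287]
tcp_rot: [-180.0, -0.0, -19.7]
ft_force: [-1.5, 0.4, 1.5]
opening: 0.0146
finger_force: 78.4
```

```bash
python3 seam.py|grep -v ^t
```

```text
lid frame mm [-30.9 -64.3] z 0.2287 F lid [-1.5  0.5] Fz+1.8 3.3 t 22.3
corner1
shift cm [-6.800e+00 -1.108e+01 -1.000e-02] turn [-0.     -0.0001  0.    ]
corner2
shift cm [-1.25  0.67 -0.01] turn [-0.     -0.0001  0.    ]
end
shift cm [ 6.89 -3.18 -0.01] turn [-0.     -0.0001  0.    ]
```

move_arm(
  deltas=[
    [[0.227,-0.1045,0],[0,0,0],1.2],
    [[0.227,-0.1045,0],[0,0,0],1.2],
    [[0.227,-0.1045,0],[0,0,0],1.2],
    [[0.227,-0.1045,0],[0,0,0],1.2],
    [[0.227,-0.1045,0],[0,0,0],1.2],
    [[0.227,-0.1045,0],[0,0,0],1.2],
    [[0.227,-0.1045,0],[0,0,0],1.2],
    [[0.227,-0.1045,0],[0,0,0],1.2],
    [[0.227,-0.1045,0],[0,0,0],1.2],
    [[0.227,-0.1045,0],[0,0,0],1.2],
    [[0.227,-0.1045,0],[0,0,0],1.2],
    [[0.227,-0.1045,0],[0,0,0],1.2],
  ],
)

```text
time_s: 23.8
tool_pos: [0.5369, -0.0677, 0.2287]
tcp_rot: [180.0, 0.0, -19.7]
ft_force: [-2.5, -0.0, 1.7]
opening: 0.0146
finger_force: 78.4
```

```bash
python3 seam.py|grep -v ^t
```

```text
lid frame mm [ -0.9 -64.6] z 0.2287 F lid [-2.5  0.2] Fz+1.8 3.5 t 23.8
corner1
shift cm [-9.52 -9.83 -0.01] turn [0. 0. 0.]
corner2
shift cm [-3.97  1.92 -0.01] turn [0. 0. 0.]
end
shift cm [ 4.17 -1.92 -0.01] turn [0. 0. 0.]
```

move_arm(
  deltas=[
    [[0.227,-0.1045,0],[0,0,0],1.2],
    [[0.227,-0.1045,0],[0,0,0],1.2],
    [[0.227,-0.1045,0],[0,0,0],1.2],
    [[0.227,-0.1045,0],[0,0,0],1.2],
    [[0.227,-0.1045,0],[0,0,0],1.2],
    [[0.227,-0.1045,0],[0,0,0],1.2],
    [[0.227,-0.1045,0],[0,0,0],1.2],
    [[0.227,-0.1045,0],[0,0,0],1.2],
    [[0.227,-0.1045,0],[0,0,0],1.2],
    [[0.227,-0.1045,0],[0,0,0],1.2],
    [[0.227,-0.1045,0],[0,0,0],1.2],
    [[0.227,-0.1045,0],[0,0,0],1.2],
  ],
)

```text
time_s: 25.3
tool_pos: [0.5668, -0.065, 0.2287]
tcp_rot: [180.0, -0.0, -19.7]
ft_force: [-2.7, 0.1, 1.5]
opening: 0.0149
finger_force: 78.4
```

```bash
python3 seam.py|grep -v ^t
```

```text
lid frame mm [ 29.1 -64.9] z 0.2287 F lid [-2.7  0.3] Fz+1.8 3.3 t 25.3
corner1
shift cm [-1.225e+01 -8.580e+00 -1.000e-02] turn [ 0. -0. -0.]
corner2
shift cm [-6.7   3.18 -0.01] turn [ 0. -0. -0.]
end
shift cm [ 1.44 -0.67 -0.01] turn [ 0. -0. -0.]
```

move_arm(
  deltas=[
    [[0.227,-0.1045,0],[0,0,0],1.2],
    [[0.227,-0.1045,0],[0,0,0],1.2],
    [[0.227,-0.1045,0],[0,0,0],1.2],
    [[0.227,-0.1045,0],[0,0,0],1.2],
    [[0.227,-0.1045,0],[0,0,0],1.2],
    [[0.15,-0.07,0],[0,0,0],1.2],
    [[0,0,0],[0,0,0],1.2],
    [[0,0,0],[0,0,0],1.2],
    [[0.1,-0.05,0],[0,0,0],1.2],
    [[0,0,0],[0,0,0],1.2],
    [[0,0,0],[0,0,0],1.2],
  ],
)

```text
time_s: 26.68
tool_pos: [0.5817, -0.0637, 0.2287]
tcp_rot: [180.0, 0.0, -19.7]
ft_force: [-1.5, -0.1, 1.3]
opening: 0.0151
finger_force: 78.4
```

```bash
python3 seam.py|grep -v ^t; python3 d.py .5995 .1988 .2963 -19.7
```

```text
lid frame mm [ 44.1 -65. ] z 0.2287 F lid [-1.5  0. ] Fz+1.8 3.1 t 26.68
corner1
shift cm [-1.361e+01 -7.950e+00 -1.000e-02] turn [0.0001 0.0002 0.    ]
corner2
shift cm [-8.05  3.81 -0.01] turn [0.0001 0.0002 0.    ]
end
shift cm [ 0.08 -0.04 -0.01] turn [0.0001 0.0002 0.    ]
t 26.68 pos [ 0.5817 -0.0637  0.2287] [ 1.7999e+02  1.0000e-02 -1.9700e+01] F [-1.5 -0.1  1.3] open 0.0151 ff 78.4
shift cm [ -7.18 -25.31  -6.77] turn [ 0.0001  0.0002 -0.    ]
```

move_arm(
  deltas=[
    [[0,0,-0.3],[0,0,0],1.2],
    [[0,0,-0.4],[0,0,0],1.2],
    [[0,0,-0.5],[0,0,0],1.2],
    [[0,0,-1.6],[0,0,0],1.2],
    [[0,0,-2.5],[0,0,0],1.2],
    [[-1.2,-4.2,-1.47],[0,0,0],1.2],
    [[-1.2,-4.2,0],[0,0,0],1.2],
    [[-1.2,-4.2,0],[0,0,0],1.2],
    [[-1.2,-4.2,0],[0,0,0],1.2],
    [[-1.2,-4.2,0],[0,0,0],1.2],
    [[-0.8,-3.0,0],[0,0,0],1.2],
    [[-0.38,-1.3,0],[0,0,0],1.2],
  ],
)

```text
time_s: 28.18
tool_pos: [0.5996, 0.2004, 0.2974]
tcp_rot: [-180.0, -0.0, -19.6]
ft_force: [0.7, -1.1, -0.9]
opening: 0.0148
finger_force: 78.3
```

move_arm(
  deltas=[
    [[0,0,0],[0,0,0],1.2],
    [[0,0,0],[0,0,0],1.2],
  ],
)

```text
time_s: 28.42
tool_pos: [0.5994, 0.1978, 0.2967]
tcp_rot: [180.0, 0.0, -19.7]
ft_force: [0.5, -0.5, -2.0]
opening: 0.0146
finger_force: 78.3
```

```bash
python3 d.py .5995 .1988 .2093 -19.7; python3 - <<'E'
from h import *
im=grab(2);o=[]
for n,b in(("top",(90,140,290,340)),("scene",(370,200,520,350))):
    u0,v0,u1,v1=b;o.append(cv2.resize(np.uint8(np.clip(im[n][v0:v1,u0:u1,::-1]*1.6,0,255)),(400,400),interpolation=cv2.INTER_CUBIC))
cv2.imwrite("pics/g3.png",np.hstack(o))
E
```

```text
t 28.43 pos [0.5994 0.1978 0.2967] [ 1.7999e+02  1.0000e-02 -1.9730e+01] F [ 0.5 -0.5 -2. ] open 0.0146 ff 78.3
shift cm [-0.02 -0.09  8.74] turn [ 0.0001  0.0001 -0.0005]
```

View pics/g3.png

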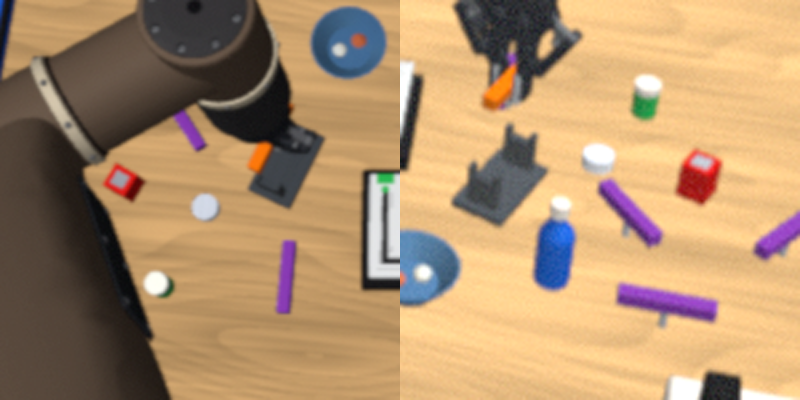

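The stylus hangs level in the grip above its empty stand (ears at scene crop (485,185) and (520,140)). I'll lower it in.

move_arm(
  deltas=[
    [[0,-0.09,2],[0,0,0],1.2],
    [[0,0,2.5],[0,0,0],1.2],
    [[0,0,2],[0,0,0],1.2],
    [[0,0,1],[0,0,0],1.2],
    [[0,0,0.6],[0,0,0],1.2],
    [[0,0,0.4],[0,0,0],1.2],
    [[0,0,0.2],[0,0,0],1.2],
    [[0,0,0.1],[0,0,0],1.2],
    [[0,0,0],[0,0,0],1.2],
    [[0,0,0],[0,0,0],1.2],
  ],
)

```text
time_s: 29.88
tool_pos: [0.5999, 0.1996, 0.2086]
tcp_rot: [-180.0, -0.0, -19.7]
ft_force: [0.9, -1.0, -1.0]
opening: 0.0146
finger_force: 78.3
```

```bash
python3 d.py .5995 .1988 .2073 -19.7
```

```text
t 29.88 pos [0.5999 0.1996 0.2086] [-1.7998e+02 -1.0000e-02 -1.9690e+01] F [ 0.9 -1.  -1. ] open 0.0146 ff 78.3
shift cm [-0.01  0.09  0.13] turn [-0.0003 -0.0002  0.0001]
```

move_arm(
  deltas=[
    [[0,0.09,0.1],[0,0,0],1.2],
    [[0,0,0],[0,0,0],1.2],
    [[0,0,0],[0,0,0],2],
    [[0,0,0],[0,0,0],3],
    [[0,0,0],[0,0,0],5],
    [[0,0,0],[0,0,0],5],
    [[0,0,0],[0,0,0],5],
  ],
)

```text
time_s: 30.75
tool_pos: [0.5995, 0.1987, 0.2074]
tcp_rot: [-180.0, -0.0, -19.7]
ft_force: [0.2, -0.4, -0.3]
opening: 0.0502
finger_force: 0.0
```

move_arm(
  deltas=[
    [[0,0,-2],[0,0,0],5],
    [[0,0,-4],[0,0,0],6],
    [[0,0,-5],[0,0,0],6],
    [[0,0,-5],[0,0,0],6],
    [[0,0,-4],[0,0,0],6],
    [[0,0,0],[0,0,0],6],
    [[0,0,0],[0,0,0],6],
  ],
)

```text
time_s: 31.62
tool_pos: [0.5992, 0.1986, 0.4071]
tcp_rot: [-180.0, 0.0, -19.7]
ft_force: [-0.4, 0.1, -0.1]
opening: 0.0601
finger_force: 0.0
```

```bash
cat > m3.py <<'E'
from h import *
import sys
im=grab(3);np.save("im.npy",im)
f=lambda g:{n:g(im[n][...,0],im[n][...,1],im[n][...,2]) for n in im}
def rep(name,maps,model,p0,**k):
    for c in(("top","scene"),("top",),("scene",)):
        p,q=fit(maps,model,p0,cams=c,**k);print(name,c,p[:2].round(4),np.degrees(p[2]).round(1),round(q,3))
if "bar" in sys.argv: rep("bar",f(lambda r,g,b:np.clip((r-1.5*g)/20,0,1)*(r>60)),lambda p:[(prism(rect(.09,.016),.045,.061,p),1)],[.5997,.1987,-.3431],pad=3)
red=f(lambda r,g,b:np.clip(r-1.6*g,0,60)/60)
for n in red: red[n]=cv2.morphologyEx(red[n],cv2.MORPH_CLOSE,np.ones((7,7)))
if "sq" in sys.argv:
    for a in(.2,.7,1.1,1.5): 
        p,q=fit(red,lambda p:[(prism(rect(.032,.032),0,.042,p),1)],[.5519,.3967,a],pad=5);print("sq",p.round(4),np.degrees(p[2]).round(1),q)
pale=f(lambda r,g,b:np.clip(np.clip(g-r,0,30)/30+np.clip((b-.72*r)/30,0,1),0,1))
if "small" in sys.argv: rep("small",pale,lambda p:[(prism(circ(.028),0,.042,p),1)],[.428,.3337,0],pad=4)
o=[]
for n,b in(("top",(90,140,290,340)),("scene",(370,200,520,350))):
    u0,v0,u1,v1=b;o.append(cv2.resize(np.uint8(np.clip(im[n][v0:v1,u0:u1,::-1]*1.6,0,255)),(400,400),interpolation=cv2.INTER_CUBIC))
cv2.imwrite("pics/g4.png",np.hstack(o))
E
python3 m3.py bar sq small;python3 d.py .5519 .3967 .35 0
```

```text
bar ('top', 'scene') [0.5999 0.1995] -20.3 0.883
bar ('top',) [0.5969 0.2018] -20.0 0.873
bar ('scene',) [0.6003 0.1977] -19.1 0.947
sq [ 0.552   0.3961 -0.3085] -17.7 0.9209517411253898
sq [0.552  0.3965 1.206 ] 69.1 0.9268839830253526
sq [0.5523 0.3962 1.2114] 69.4 0.927166405757285
sq [0.5522 0.3963 1.2202] 69.9 0.9235637371756293
small ('top', 'scene') [0.4282 0.3338] 3.8 0.935
small ('top',) [0.4285 0.3357] -1.7 0.955
small ('scene',) [0.4273 0.3322] 6.2 0.957
t 31.93 pos [0.5995 0.1987 0.4065] [ 1.7993e+02  5.0000e-02 -1.9700e+01] F [ 0.6  1.2 -0.1] open 0.0601 ff 0.0
shift cm [-11.15 -17.04   5.64] turn [ 0.0011  0.0011 -0.3438]
```

View pics/g4.png

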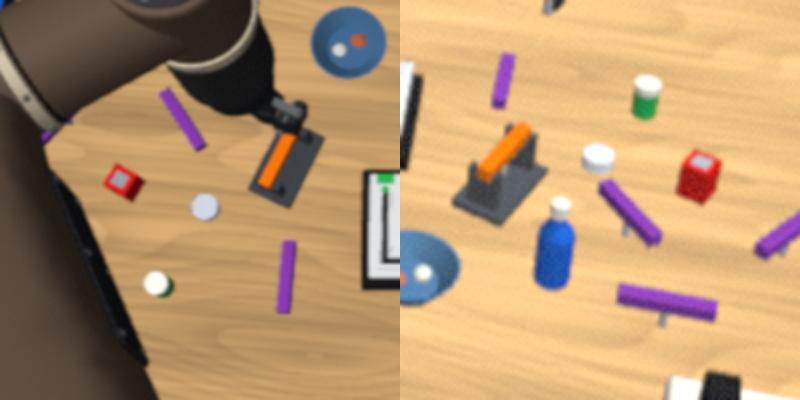

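The stylus is back in its stand, bar level at scene crop (505,150). The red block and the pot have not moved. Red block next.

move_arm(
  deltas=[
    [[-2,-3,0],[0,0,0],6],
    [[-3.2,-4.9,2],[0,0,0],6],
    [[-3.2,-4.9,2],[0,0,0],6],
    [[-2.2,-3.2,3],[0,0,0],6],
    [[-0.6,-1.05,3],[0,0,0.016],6],
    [[0,0,2],[0,0,0],6],
    [[0,0,0],[0,0,0],6],
    [[0,0,0],[0,0,0],6],
  ],
)

```text
time_s: 32.92
tool_pos: [0.5519, 0.3971, 0.2882]
tcp_rot: [-180.0, -0.0, -20.6]
ft_force: [-0.0, -0.5, 0.4]
opening: 0.0599
finger_force: 0.0
```

```bash
python3 d.py .5521 .3964 .189 -20.6
```

```text
t 32.92 pos [0.5519 0.3971 0.2882] [-1.7997e+02 -4.0000e-02 -2.0610e+01] F [-0.  -0.5  0.4] open 0.0599 ff 0.0
shift cm [0.03 0.06 9.92] turn [-0.0006 -0.0006 -0.0002]
```

move_arm(
  deltas=[
    [[0,0.06,3],[0,0,0],6],
    [[0,0,3.5],[0,0,0],6],
    [[0,0,2.4],[0,0,0],6],
    [[0,0,1],[0,0,0],6],
    [[0,0,0],[0,0,0],6],
    [[0,0,0],[0,0,0],4.5],
    [[0,0,0],[0,0,0],2.5],
    [[0,0,0],[0,0,0],2.5],
    [[0,0,0],[0,0,0],2.5],
    [[0,0,0],[0,0,0],2.5],
  ],
  force=40,
)

```text
time_s: 34.17
tool_pos: [0.5517, 0.3969, 0.19]
tcp_rot: [-179.9, -0.1, -20.6]
ft_force: [-1.1, -0.3, 6.6]
opening: 0.0311
finger_force: 41.1
```

move_arm(
  deltas=[
    [[0,0,-2],[0,0,0],2.5],
    [[0,0,-4],[0,0,0],2.5],
    [[0,0,-4],[0,0,0],2.5],
    [[0,0,-4],[0,0,0],2.5],
    [[0,0,-3],[0,0,0],2.5],
    [[0,0,0],[0,0,-0.157],2.5],
    [[0,0,0],[0,0,-0.157],2.5],
    [[0,0,0],[0,0,-0.157],2.5],
    [[0,0,0],[0,0,0],2.5],
  ],
)

```text
time_s: 35.3
tool_pos: [0.5511, 0.3963, 0.3584]
tcp_rot: [-180.0, 0.0, 6.3]
ft_force: [0.6, -0.4, -0.2]
opening: 0.0313
finger_force: 40.2
```

```bash
python3 d.py .493 -.3692 .36 6.4; python3 m3.py
```

```text
t 35.3 pos [0.5511 0.3963 0.3584] [-1.80e+02  2.00e-02  6.31e+00] F [ 0.6 -0.4 -0.2] open 0.0313 ff 40.2
shift cm [-14.19  75.45  -0.16] turn [-0.      0.0003 -0.0016]
```

move_arm(
  deltas=[
    [[-0.6,3,0],[0,0,0],2.5],
    [[-1.1,5.9,0],[0,0,0],2.5],
    [[-1.1,5.9,0],[0,0,0],2.5],
    [[-1.1,5.9,0],[0,0,0],2.5],
    [[-1.1,5.9,0],[0,0,0],2.5],
    [[-1.1,5.9,0],[0,0,0],2.5],
    [[-1.1,5.9,0],[0,0,0],2.5],
    [[-1.1,5.9,0],[0,0,0],2.5],
    [[-1.1,5.9,0],[0,0,0],2.5],
    [[-1.1,5.9,0],[0,0,0],2.5],
    [[-1.1,5.9,0],[0,0,0],2.5],
    [[-1.1,5.9,0],[0,0,0],2.5],
  ],
)

```text
time_s: 37.1
tool_pos: [0.5001, -0.2944, 0.3588]
tcp_rot: [180.0, -0.0, 6.3]
ft_force: [0.8, 0.8, -0.1]
opening: 0.0313
finger_force: 40.2
```

move_arm(
  deltas=[
    [[-1,4.5,0],[0,0,0],2.5],
    [[-0.5,2.9,2],[0,0,0],2.5],
    [[0,0,3],[0,0,0],2.5],
    [[0,0,2],[0,0,0],2.5],
    [[0,0,0],[0,0,0],2.5],
    [[0,0,0],[0,0,0],2.5],
  ],
)

```text
time_s: 37.85
tool_pos: [0.4942, -0.3678, 0.2894]
tcp_rot: [180.0, -0.1, 6.4]
ft_force: [-0.8, 0.6, -1.1]
opening: 0.0314
finger_force: 40.2
```

```bash
python3 d.py .493 -.3692 .24 6.4
```

```text
t 37.85 pos [ 0.4942 -0.3678  0.2894] [ 1.7995e+02 -5.0000e-02  6.3700e+00] F [-0.8  0.6 -1.1] open 0.0314 ff 40.2
shift cm [-0.14  0.12  4.94] turn [ 0.0008 -0.0009 -0.0005]
```

move_arm(
  deltas=[
    [[-0.12,0.12,3],[0,0,0],2.5],
    [[0,0,2.5],[0,0,0],2.5],
    [[0,0,1.5],[0,0,0],2.5],
    [[0,0,0.6],[0,0,0],2.5],
    [[0,0,0],[0,0,0],2.5],
    [[0,0,0],[0,0,0],2.5],
  ],
)

```text
time_s: 38.6
tool_pos: [0.4931, -0.3691, 0.2134]
tcp_rot: [180.0, -0.1, 6.4]
ft_force: [-0.5, -0.1, -1.6]
opening: 0.0315
finger_force: 40.2
```

```bash
python3 d.py .493 -.3692 .201 6.4; python3 - <<'E'
from h import *
im=grab(2);o=[]
for n,b in(("top",(390,220,490,320)),("scene",(195,180,295,280))):
    u0,v0,u1,v1=b;o.append(cv2.resize(np.uint8(np.clip(im[n][v0:v1,u0:u1,::-1]*1.6,0,255)),(400,400),interpolation=cv2.INTER_CUBIC))
cv2.imwrite("pics/g5.png",np.hstack(o))
E
```

```text
t 38.6 pos [ 0.4931 -0.3691  0.2134] [ 1.7995e+02 -8.0000e-02  6.3800e+00] F [-0.5 -0.1 -1.6] open 0.0315 ff 40.2
shift cm [-0.01  0.    1.24] turn [ 0.0008 -0.0013 -0.0003]
```

View pics/g5.png

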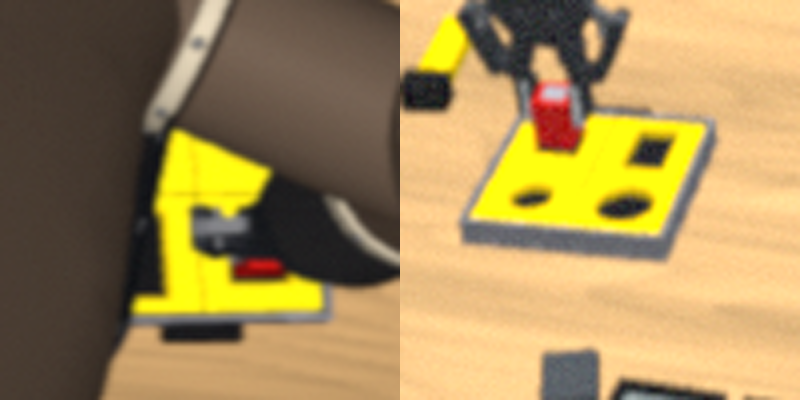

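The scene half shows the red block held just over the square pocket (560,140). I'll lower it.

move_arm(
  deltas=[
    [[0,0,0.4],[0,0,0],2.5],
    [[0,0,0.3],[0,0,0],2.5],
    [[0,0,0.2],[0,0,0],2.5],
    [[0,0,0.15],[0,0,0],2.5],
    [[0,0,0],[0,0,0],2.5],
    [[0,0,0],[0,0,0],2.5],
  ],
)

```text
time_s: 39.55
tool_pos: [0.4927, -0.369, 0.2019]
tcp_rot: [180.0, -0.0, 6.4]
ft_force: [-0.1, 0.7, -1.4]
opening: 0.0316
finger_force: 40.2
```

```bash
python3 d.py .493 -.3692 .201 6.4
```

```text
t 39.55 pos [ 0.4927 -0.369   0.2019] [180.    -0.     6.37] F [-0.1  0.7 -1.4] open 0.0316 ff 40.2
shift cm [0.02 0.02 0.09] turn [ 0.0001 -0.0001 -0.0004]
```

move_arm(
  deltas=[
    [[0,0,0.08],[0,0,0],2.5],
    [[0,0,0],[0,0,0],3.4],
    [[0,0,0],[0,0,0],4],
    [[0,0,0],[0,0,0],5],
    [[0,0,0],[0,0,0],5],
    [[0,0,-3],[0,0,0],5],
    [[0,0,-5],[0,0,0],5],
    [[0,0,-5],[0,0,0],5],
    [[0,0,-4],[0,0,0],5],
    [[0,0,0],[0,0,0],5],
  ],
)

```text
time_s: 40.8
tool_pos: [0.4933, -0.3694, 0.3753]
tcp_rot: [179.8, -0.3, 6.4]
ft_force: [-0.4, 0.5, -1.9]
opening: 0.0501
finger_force: 0.0
```

```bash
python3 d.py .428 .3338 .371 6.4
```

```text
t 40.8 pos [ 0.4933 -0.3694  0.3753] [179.78  -0.35   6.4 ] F [-0.4  0.5 -1.9] open 0.0501 ff 0.0
shift cm [  1.34 -70.61   0.17] turn [ 0.0038 -0.0061 -0.    ]
```

move_arm(
  deltas=[
    [[0.3,-3,0],[0,0,0],5],
    [[0.4,-5.8,0],[0,0,0],5],
    [[0.4,-5.8,0],[0,0,0],5],
    [[0.4,-5.8,0],[0,0,0],5],
    [[0.4,-5.8,0],[0,0,0],5],
    [[0.3,-5.8,0],[0,0,0],5],
    [[0,-5.8,0],[0,0,0],5],
    [[0,-5.8,0],[0,0,0],5],
    [[0,-5.8,0],[0,0,0],5],
    [[-0.2,-5.8,0],[0,0,0],5],
    [[-0.2,-5.8,0],[0,0,0],5],
    [[-0.2,-5.8,0],[0,0,0],5],
  ],
)

```text
time_s: 42.3
tool_pos: [0.4336, 0.2984, 0.3706]
tcp_rot: [180.0, 0.0, 6.4]
ft_force: [1.4, -0.8, -0.2]
opening: 0.0505
finger_force: 0.0
```

move_arm(
  deltas=[
    [[-0.26,-3.81,2],[0,0,0],5],
    [[0,0,4],[0,0,0],5],
    [[0,0,3],[0,0,0],5],
    [[0,0,0],[0,0,0],5],
    [[0,0,0],[0,0,0],5],
  ],
)

```text
time_s: 42.92
tool_pos: [0.428, 0.3345, 0.2819]
tcp_rot: [-180.0, -0.0, 6.4]
ft_force: [0.3, 0.3, 1.0]
opening: 0.0499
finger_force: 0.0
```

```bash
python3 d.py .428 .3338 .189 6.4; python3 - <<'E'
from h import *
im=grab(2);o=[]
for n,b in(("top",(390,220,490,320)),("scene",(195,180,295,280))):
    u0,v0,u1,v1=b;o.append(cv2.resize(np.uint8(np.clip(im[n][v0:v1,u0:u1,::-1]*1.6,0,255)),(400,400),interpolation=cv2.INTER_CUBIC))
cv2.imwrite("pics/g6.png",np.hstack(o))
E
```

```text
t 42.92 pos [0.428  0.3345 0.2819] [-1.7999e+02 -4.0000e-02  6.3800e+00] F [0.3 0.3 1. ] open 0.0499 ff 0.0
shift cm [-0.01  0.07  9.29] turn [-0.0002 -0.0007 -0.0004]
```

View pics/g6.png

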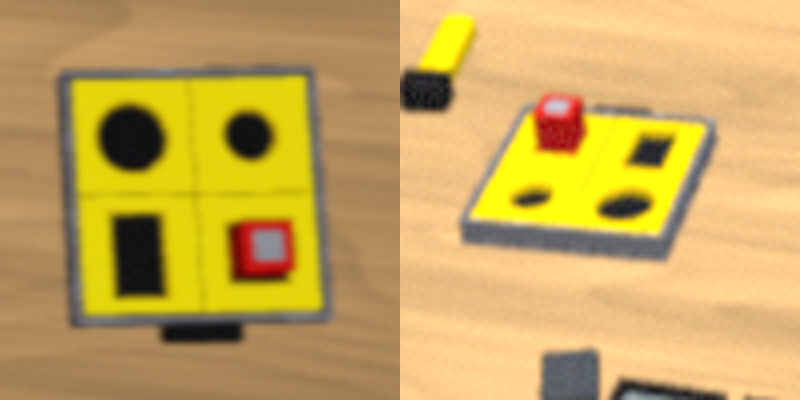

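The red block stands in the square nest (top crop (262,250)), and the small pocket at (249,135) is free. Now the pot.

move_arm(
  deltas=[
    [[0,0.07,3],[0,0,0],5],
    [[0,0,3.3],[0,0,0],5],
    [[0,0,2],[0,0,0],5],
    [[0,0,1],[0,0,0],5],
    [[0,0,0],[0,0,0],5],
    [[0,0,0],[0,0,0],3.6],
    [[0,0,0],[0,0,0],2.2],
    [[0,0,0],[0,0,0],2.2],
    [[0,0,0],[0,0,0],2.2],
    [[0,0,0],[0,0,0],2.2],
  ],
)

```text
time_s: 44.38
tool_pos: [0.428, 0.3339, 0.1893]
tcp_rot: [-179.9, -0.1, 6.4]
ft_force: [-0.9, -1.6, 6.1]
opening: 0.0265
finger_force: 39.2
```

move_arm(
  deltas=[
    [[0,0,-2],[0,0,0],2.2],
    [[0,0,-4],[0,0,0],2.2],
    [[0,0,-5],[0,0,0],2.2],
    [[0,0,-5],[0,0,0],2.2],
    [[0,0,-2],[0,0,0],2.2],
    [[0,0,0],[0,0,0],2.2],
  ],
)

```text
time_s: 45.12
tool_pos: [0.4278, 0.3336, 0.3702]
tcp_rot: [-179.8, -0.2, 6.4]
ft_force: [-0.3, -0.2, -1.7]
opening: 0.0265
finger_force: 39.5
```

```bash
python3 d.py .5656 -.3611 .37 6.4
```

```text
t 45.12 pos [0.4278 0.3336 0.3702] [-1.798e+02 -1.500e-01  6.370e+00] F [-0.3 -0.2 -1.7] open 0.0265 ff 39.5
shift cm [ 5.99 70.57 -0.21] turn [-0.0034 -0.0027 -0.0005]
```

move_arm(
  deltas=[
    [[0.5,3,0],[0,0,0],2.2],
    [[0.5,5.8,0],[0,0,0],2.2],
    [[0.5,5.8,0],[0,0,0],2.2],
    [[0.5,5.8,0],[0,0,0],2.2],
    [[0.5,5.8,0],[0,0,0],2.2],
    [[0.5,5.8,0],[0,0,0],2.2],
    [[0.5,5.8,0],[0,0,0],2.2],
    [[0.5,5.8,0],[0,0,0],2.2],
    [[0.5,5.8,0],[0,0,0],2.2],
    [[0.5,5.8,0],[0,0,0],2.2],
    [[0.5,5.8,0],[0,0,0],2.2],
    [[0.4,5.8,0],[0,0,0],2.2],
  ],
)

```text
time_s: 46.62
tool_pos: [0.5604, -0.3256, 0.3663]
tcp_rot: [-179.9, 0.1, 6.4]
ft_force: [0.9, 0.8, 0.4]
opening: 0.0265
finger_force: 39.6
```

move_arm(
  deltas=[
    [[0.1,3.8,0],[0,0,0],2.2],
    [[0,0,3],[0,0,0],2.2],
    [[0,0,4],[0,0,0],2.2],
    [[0,0,4],[0,0,0],2.2],
    [[0,0,2],[0,0,0],2.2],
    [[0,0,0],[0,0,0],2.2],
    [[0,0,0],[0,0,0],2.2],
  ],
)

```text
time_s: 47.5
tool_pos: [0.5659, -0.3615, 0.2383]
tcp_rot: [180.0, 0.0, 6.4]
ft_force: [0.1, -0.5, -0.5]
opening: 0.0268
finger_force: 39.7
```

```bash
python3 d.py .5656 -.3611 .2003 6.4
```

```text
t 47.5 pos [ 0.5659 -0.3615  0.2383] [179.99   0.     6.38] F [ 0.1 -0.5 -0.5] open 0.0268 ff 39.7
shift cm [-0.02 -0.05  3.8 ] turn [ 0.0002  0.0001 -0.0003]
```

move_arm(
  deltas=[
    [[-0.02,-0.05,1.5],[0,0,0],2.2],
    [[0,0,0.8],[0,0,0],2.2],
    [[0,0,0.4],[0,0,0],2.2],
    [[0,0,0.4],[0,0,0],2.2],
    [[0,0,0.3],[0,0,0],2.2],
    [[0,0,0.2],[0,0,0],2.2],
    [[0,0,0.1],[0,0,0],2.2],
    [[0,0,0],[0,0,0],2.2],
    [[0,0,0],[0,0,0],2.2],
  ],
)

```text
time_s: 48.62
tool_pos: [0.5655, -0.361, 0.2012]
tcp_rot: [180.0, -0.0, 6.4]
ft_force: [0.0, -0.6, -1.7]
opening: 0.0269
finger_force: 39.7
```

```bash
python3 d.py .5656 -.3611 .2003 6.4
```

```text
t 48.62 pos [ 0.5655 -0.361   0.2012] [ 1.80e+02 -1.00e-02  6.37e+00] F [ 0.  -0.6 -1.7] open 0.0269 ff 39.7
shift cm [0.01 0.01 0.09] turn [ 0.0001 -0.0002 -0.0004]
```

Again no contact force, so it is in the pocket. I'll release, lift, and move back and aside for a final look.

move_arm(
  deltas=[
    [[0,0,0.08],[0,0,0],2.2],
    [[0,0,0],[0,0,0],3],
    [[0,0,0],[0,0,0],3.6],
    [[0,0,0],[0,0,0],4.6],
    [[0,0,0],[0,0,0],4.6],
    [[0,0,-3],[0,0,0],4.6],
    [[0,0,-5],[0,0,0],4.6],
    [[0,0,-5],[0,0,0],4.6],
    [[0,0,-5],[0,0,0],4.6],
    [[0,-5,-2],[0,0,0],4.6],
    [[-1,-6,0],[0,0,0],4.6],
    [[-1,-6,0],[0,0,0],4.6],
  ],
)

```text
time_s: 50.12
tool_pos: [0.526, -0.1929, 0.4006]
tcp_rot: [180.0, -0.1, 6.3]
ft_force: [1.4, 1.3, -0.4]
opening: 0.0461
finger_force: 0.0
```

move_arm(
  deltas=[
    [[-1,-6,0],[0,0,0],4.6],
    [[-1,-6,0],[0,0,0],4.6],
    [[-1,-5,0],[0,0,0],4.6],
    [[0,0,0],[0,0,0],4.6],
    [[0,0,0],[0,0,0],4.6],
  ],
)

```text
time_s: 50.75
tool_pos: [0.478, -0.0285, 0.4006]
tcp_rot: [-180.0, -0.0, 6.4]
ft_force: [0.5, -0.1, -0.0]
opening: 0.0459
finger_force: 0.0
```

```bash
cat > fin.py <<'E'
from h import *
im=grab(3);np.save("im.npy",im)
f=lambda g:{n:g(im[n][...,0],im[n][...,1],im[n][...,2]) for n in im}
red=f(lambda r,g,b:np.clip(r-1.6*g,0,60)/60)
for n in red: red[n]=cv2.morphologyEx(red[n],cv2.MORPH_CLOSE,np.ones((7,7)))
print("bar",fit(f(lambda r,g,b:np.clip((r-1.5*g)/20,0,1)*(r>60)),lambda p:[(prism(rect(.09,.016),.045,.061,p),1)],[.5997,.1987,-.3431],pad=3))
print("sq",fit(red,lambda p:[(prism(rect(.032,.032),.021,.053,p),1)],[.493,-.3692,.11],pad=4))
A=cv2.resize(np.uint8(np.clip(im["top"][100:350,90:540,::-1]*1.6,0,255)),(800,444),interpolation=cv2.INTER_CUBIC)
B=cv2.resize(np.uint8(np.clip(im["scene"][180:280,195:295,::-1]*1.6,0,255)),(150,150),interpolation=cv2.INTER_CUBIC)
C=cv2.resize(np.uint8(np.clip(im["scene"][180:330,190:540,::-1]*1.6,0,255)),(350,150))
cv2.imwrite("pics/fin.png",np.vstack([A,np.hstack([B,C,np.zeros((150,300,3),np.uint8)])]))
E
python3 fin.py
```

```text
bar (array([ 0.60247485,  0.19814325, -0.30776317]), np.float64(0.7564661501022192))
sq (array([ 0.49272621, -0.36860067,  0.21062016]), np.float64(0.8589056436458126))
```

View pics/fin.png

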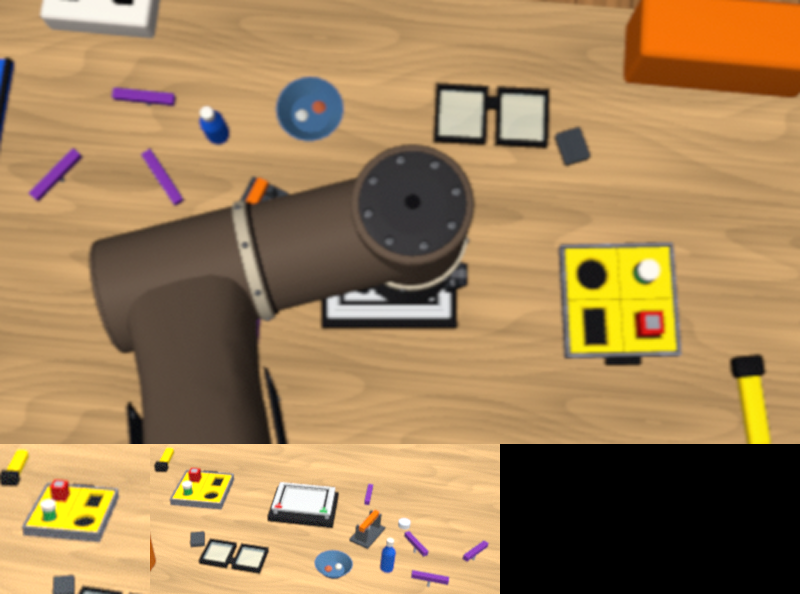

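Both spares stand in their own nests: the red block at (650,323) and the pot at (648,271). The stylus hangs in its stand and everything else is in place, so I'm handing in.

```bash
python3 -c "
from rig import env
print(env.close_job())"
```

```text
the job is handed in; nothing more can be done
None
```

The job is handed in, but `close_job()` returned no verdict: the stylus was run along the groove from green to red and hung back in its stand, the red square block and the green pot (the only spares I found on the shelf) stand in their own nests, and the final picture showed nothing else moved.

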